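# Turn the coffee turntable until the sugar bowl is at the front

## Robot

A 6-joint arm with a two-finger parallel gripper is mounted at the origin on a cart in front of the work surface, level with it; the furniture and walls round the work are solid. World frame = base frame: x ahead of the robot, y to its left, z up, the work surface at z = 0. Lengths are in m, angles in degrees, forces in N, time in s.
With the tool pointing down it reaches from about 0.275 to 0.725 m from the base axis. Payload 5.6 kg.
Tool frame: the origin (TCP) lies on the mounting face of the last link; the fingertips stand 173 mm ahead of it and the grasp point (between the pads) lies 155 mm ahead of it (grip_depth is the distance from the TCP to the grasp point, in m); z points along the fingers, y is the direction in which the jaws open and shut (so a half turn about z gives the same grasp; the last joint's range is limited). The gripper opens to 85 mm and grips with 20 to 120 N. Pads are 22 mm wide; open, the fingers measure 114 mm over their backs; the gripper's body (76 mm by 85 mm) begins 54 mm behind the grasp point. The pads swing forward as they close: fully open they stand 13 mm farther back than shut.
Start: joints at [90.161, 14.616, 6.199, 0, -81.583, -16.306], TCP at [0.153, 0.528, 0.405] pointing down, gripper open.
Joint ranges: [-168.99, 168.99], [-69.2, 112.95], [-62.41, 85.93], [-164.36, 98.24], [-168.68, -3.75], [-174.98, 174.98]. Speed limits (degrees/s): [147.25, 147.25, 180, 180, 180, 180].

## Interface

Orientations are given as [roll, pitch, yaw] about the fixed x, y, z axes, in that order (R = Rz(yaw) Ry(pitch) Rx(roll)).
In Python, from rig import * gives the robot as it stands.
- The arm moves only by the shell command python3 -m creep 'ROWS' [FORCE]. ROWS is JSON, a list that holds one entry, the list of rows, each a list of 7 numbers: the turn, a rotation vector about the tool's x, y, z in degrees, then the shift along the tool's x, y, z in cm, then the closure in counts, from 0 (fully open) to 255 (shut). A call has 1 to 8 rows; each row is the pose to reach, as a shift and turn from the pose commanded when the call began, along the tool's axes at that moment; what a row does not reach only later rows make up. A row lasts 1/8 s, in which the tool goes at most 62.5 mm and 10.7 degrees, less where a joint would pass 70% of its speed; a pose out of reach is approached as far as the arm can. A call with a gripper value outside its range is refused whole. The fingers move at their own pace and stop on an object; FORCE is the grip in N (left out, the last holds). Time passes only in rows, so rows that repeat a pose let the fingers close. It gives the time, the measured TCP pose, the force and the opening at its end, in the units of the state.
- get_state(): the state, without advancing time (a new reading comes with each control period).
- camera(name): name is "side" or "top" or "wrist"; returns (picture, depth): 480x640x3 uint8, red, green, blue; 480x640 float32, m along the optical axis (not along the pixel's ray), 0 where there is no reading.
- get_calibration(name): a dict with "fov_y" (degrees; the focal length in pixels is half the picture's height over the tangent of half this angle, whatever the lens; pixels are square), "cx", "cy" (the principal point, pixels), "xyz" and "attitude" of the camera in the world. Camera axes: x right, y down, z forward; pixel columns grow to the right and rows downward; lengths in m; the calibration is good to about 2 mm. A picture is of the moment at which its call begins: read the wrist's pose just before it. get_calibration takes no time and is no camera call; for the wrist camera it gives the pose at the moment of the call.
- job_done(): hands the job in, once; it reports no verdict.
Trained networks look in the newest picture that a camera, given by its name, has taken for a name from the list of things; names that differ only in an ending like _2 or _b are one class to them, and where a whole thing is asked for, a point or a joint stands for the part that bears it (a point fixed in the world has none). Each returns a list of dicts, best first, with "conf" (0 to 1); they miss things now and then, are a little off and sometimes report something else, mostly with a low value. They report only what shows in the picture. A call takes as long as a camera call. They do not tell look-alikes from the thing itself.
- spot_in(camera, name): "position" ([x, y, z] in m, in world coordinates, good to about 4 mm: the middle of the surface that is visible of it).
The state is a dict: "time_s": time; "joints": joint angles; "joint_velocities": joint speeds; "joint_torque": joint torques, N m; "tcp_pos": TCP position; "tool_rot": TCP orientation; "ft_force": force on the tool from outside, world axes, zero at the start; "ft_torque": the same for the moment, N m; "opening": finger opening in m.
Only numpy, scipy, OpenCV 4.12 (cv2) and the standard library are available. Lean on these libraries where they do the work, as an engineer would, in place of code of your own. Each camera call takes 0.05 s, during which the arm holds its last target.

## Task

Push the scalloped rim of the wooden turntable round with the fingertips until the sugar bowl on it stands at the very front, straight on the robot's side of the turntable's centre, and leave it there at rest. Nothing is to be picked up: do not touch the sugar bowl, mug, cup or small glass that ride on the turntable, keep them upright and riding on it, and leave the carafe, the coffee jar and the dish beside it where they are.

Things in the scene. Friction and masses are not known exactly. Their poses are not given: they have to be found in the camera images.
- stand: Fixed round foot of the turntable, 176 mm across, mostly hidden under the disc. Its origin lies on the turning axis, at the height of the worktop; its axes stay parallel to the world's (x away from the robot, y to its left, z up), so the very front of the turntable lies along -x from here
- turntable (a joint): Angle of the wooden disc on its stand in rad: grows anticlockwise seen from above, turns many turns without stops, stays where it is left (friction torque 0.12 N m, under 1 N at the rim). At value q its eight finger lobes point at q + k*45 degrees (k = 0..7) anticlockwise from the stand's +x, the gaps midway between
- hub (a point): Middle of the disc's top, under a small steel cap. Disc: flat light wood, 260 mm across, underside 18 mm and top 36 mm above the worktop. Eight lobes of the same thickness stick out of its rim, each an upright cylinder of 20 mm radius centred 140 mm from the axis (reaching out to 160 mm); the gaps between them are about 65 mm wide. Cap 24 mm across, 6 mm high
- sugar_bowl: Beige stoneware sugar bowl on a foot with a knobbed lid (fixed to it), 68 mm across, 70 mm high, stands loose on the disc about 75 mm from the axis; origin at the centre of its underside
- mug_teal: Teal mug with a handle, 68 x 99 x 73 mm high (handle along its own y), stands loose on the disc about 75 mm from the axis; origin at the centre of its underside. Not to be touched
- glass_cup_1: Small clear glass cup with a handle, 45 x 77 x 51 mm high (handle at its own -y), stands loose on the disc about 75 mm from the axis; origin at the centre of its underside. Not to be touched
- shot_amber_1: Small amber tea glass, 39 mm across, 52 mm high, stands loose on the disc about 75 mm from the axis; origin at the centre of its underside. Not to be touched
- carafe: Clear glass carafe, 83 mm across, 138 mm high, loose on the worktop about 0.32 m to the left of the turntable's axis; origin at the centre of its underside. Not to be moved
- coffee_jar: Glass coffee jar with a wooden lid, 66 mm across, 106 mm high, loose on the worktop about 0.33 m to the left of the turntable's axis, nearer to the robot than the carafe; origin at the centre of its underside. Not to be moved
- oval_dish: Cream oval dish, 117 x 189 mm, 22 mm high, loose on the worktop about 0.36 m to the right of the turntable's axis; origin at the centre of its underside. Not to be moved
Things that resemble listed ones, but are neither listed nor needed, are in the scene too. What is shaped like the sugar_bowl but blue is not meant.

How it is judged (in metres and radians):
On the way:
1. the fingers push on the turntable (contact force between the fingers and turntable above 0.1 N), for 0.02 s.
At the end, for the whole second after the job is handed in: Sugar bowl at least 50 mm in front of the turntable's axis (robot's side), at most 22 mm left or right of it; disc at rest; bowl, mug, cup and small glass upright (0.15 rad) on the disc within 100 mm of its axis; carafe, coffee jar and dish within 20 mm of where they stood (y of sugar_bowl in the frame of stand between -0.022 and 0.022 m and x of sugar_bowl in the frame of stand below -0.05 m and velocity of joint turntable between -0.05 and 0.05 rad/s and horizontal distance between each of sugar_bowl, shot_amber_1, glass_cup_1, mug_teal and stand below 0.1 m and height (world z) of sugar_bowl between 0.03 and 0.045 m and angle between each of sugar_bowl, shot_amber_1, glass_cup_1, mug_teal's own z axis and vertical below 0.15 rad and linear speed of each of sugar_bowl, shot_amber_1, glass_cup_1, mug_teal below 0.02 m/s and height (world z) of shot_amber_1 between 0.03 and 0.045 m and height (world z) of glass_cup_1 between 0.03 and 0.045 m and height (world z) of mug_teal between 0.03 and 0.045 m and distance of each of carafe, coffee_jar, oval_dish from where it was at the start of the episode below 0.02 m); the robot touches nothing.
It fails at once if the robot touches a thing that rides on the turntable (contact force between any of the fingers, the arm and sugar_bowl above 0.5 N or contact force between any of the fingers, the arm and shot_amber_1 above 0.5 N or contact force between any of the fingers, the arm and glass_cup_1 above 0.5 N or contact force between any of the fingers, the arm and mug_teal above 0.5 N).
It fails at once if a thing on the turntable is lifted or tipped (height (world z) of any of sugar_bowl, shot_amber_1, glass_cup_1, mug_teal above 0.056 m or angle between any of sugar_bowl, shot_amber_1, glass_cup_1, mug_teal's own z axis and vertical above 0.35 rad).
It fails at once if the carafe, coffee jar or dish is shoved away or lifted (distance of any of carafe, coffee_jar, oval_dish from where it was at the start of the episode above 0.03 m).
It also fails if it takes over 58 s, if anything falls off the work surface, if the arm or the gripper's body presses on something with over 40 N, if the wrist force passes 120 N, or if a joint passes its speed limit or range.

## Working session

There is one attempt and no reset: what is moved stays moved. The work goes in short steps, Python scripts to look and compute and a shell command to move; the robot and the scene stay as the last step left them, time stands still between calls to the robot, and variables do not carry over. Pictures are saved under pics/ and viewed, and the job is handed in when it is done.

```bash
ls; mkdir -p pics; python3 - <<'E'
from rig import *
import cv2
print(get_state())
for n in ["top","side","wrist"]:
    p,d=camera(n); cv2.imwrite(f"pics/{n}0.png",p[:,:,::-1]); print(n,get_calibration(n))
for n in ["sugar_bowl","stand","hub","turntable","mug_teal","glass_cup_1","shot_amber_1","carafe","coffee_jar","oval_dish"]:
    print(n,[(x['conf'],[round(float(v),3) for v in x['position']]) for x in spot_in("top",n)][:3])
print(get_state()['time_s'])
E
```

```text
pics
{'time_s': 0.0, 'joints': array([ 9.01612107e+01,  1.46506873e+01,  6.13086945e+00, -2.83940482e-02,
       -8.15806041e+01, -1.63055389e+01]), 'joint_velocities': array([-0.00880669,  0.06455033, -0.14556607,  0.06582729,  0.03774788,
        0.05778017]), 'joint_torque': array([ 8.19409015e-04, -3.86629915e+01,  2.37936759e+01,  5.36487043e+00,
       -6.06681977e-03,  8.02148833e-06]), 'tcp_pos': array([0.15282201, 0.52816529, 0.40381538]), 'tool_rot': array([ 1.79895732e+02, -1.24342507e-03, -1.61485090e+01]), 'ft_force': array([ 0.09371791,  0.82619961, -0.31355259]), 'ft_torque': array([-0.01489417,  0.02954871, -0.01901944]), 'opening': 0.08556901539117266}
top {'fov_y': 53.34409700654935, 'cx': 330.0306348634224, 'cy': 243.13591030672785, 'xyz': array([0.41297772, 0.01782389, 1.3879771 ]), 'attitude': array([-1.74455382e+02,  1.21390531e-01, -9.05111458e+01])}
side {'fov_y': 43.00421777893607, 'cx': 321.35192722315156, 'cy': 235.7712042930318, 'xyz': array([-0.01444514, -1.37022213,  0.62847285]), 'attitude': array([-110.29549106,    0.63260794,  -22.74003373])}
wrist {'fov_y': 71.37325245658118, 'cx': 319.4829171140587, 'cy': 244.30657777297407, 'xyz': array([0.22852688, 0.50569928, 0.37282694]), 'attitude': array([ 1.62206517e+02, -7.52746453e-02, -1.06207340e+02])}
sugar_bowl [(0.95, [0.642, -0.075, 0.09]), (0.7, [0.41, -0.383, 0.061]), (0.56, [0.41, -0.28, 0.059])]
stand [(0.55, [0.582, -0.027, 0.035]), (0.54, [0.542, 0.022, 0.051])]
hub [(0.73, [0.581, -0.025, 0.031])]
turntable [(0.91, [0.588, -0.028, 0.035])]
mug_teal [(0.69, [0.542, 0.022, 0.05]), (0.33, [0.539, -0.091, 0.043]), (0.22, [0.584, -0.028, 0.036])]
glass_cup_1 [(0.79, [0.639, 0.046, 0.06])]
shot_amber_1 [(0.66, [0.541, -0.089, 0.045])]
carafe [(0.57, [0.645, 0.286, 0.065])]
coffee_jar [(0.87, [0.549, 0.291, 0.107])]
oval_dish [(0.7, [0.55, -0.381, 0.006])]
0.65
```

View pics/top0.png

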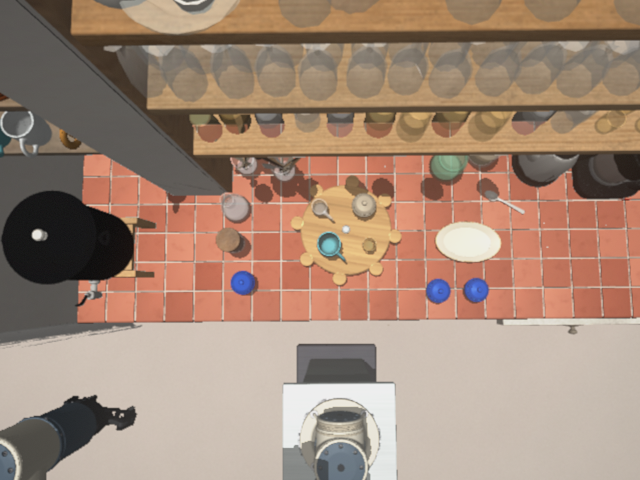

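View pics/side0.png

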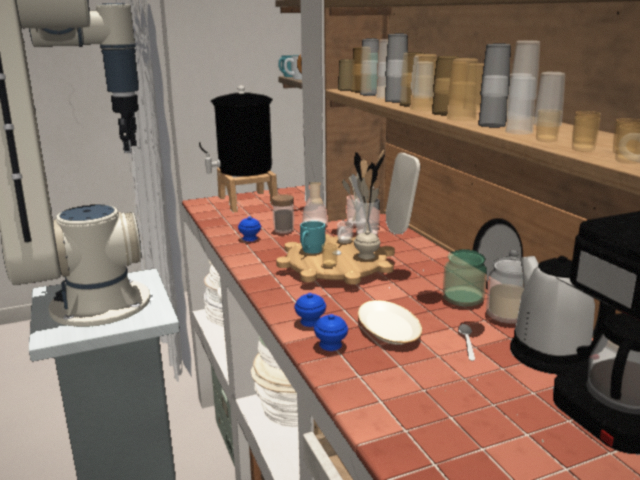

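```bash
cat > h.py <<'E'
from rig import *
import numpy as np, cv2
from scipy.spatial.transform import Rotation as R
from scipy.optimize import minimize
def cloud(n="top"):
    p,d=camera(n); c=get_calibration(n)
    f=240/np.tan(np.radians(c['fov_y']/2))
    v,u=np.mgrid[0:480,0:640]
    P=np.stack([(u-c['cx'])/f*d,(v-c['cy'])/f*d,d],-1)
    return p,d,P@R.from_euler('xyz',c['attitude'],degrees=True).as_matrix().T+c['xyz']
def disc(c0=None):
    p,d,W=cloud(); hsv=cv2.cvtColor(p,cv2.COLOR_RGB2HSV)
    m=(d>0)&(abs(W[...,2]-.036)<.008)&(np.hypot(W[...,0]-.583,W[...,1]+.027)<.19)
    Q=W[m][:,:2]; z=np.median(W[m][:,2])
    def shape(x):
        c=Q-x[:2]; r=np.hypot(*c.T); a=np.arctan2(c[:,1],c[:,0])
        k=(a-x[2]+np.pi/8)%(np.pi/4)-np.pi/8
        dl=np.hypot(r*np.cos(k)-.14,r*np.sin(k))-.02
        return np.minimum(r-.13,dl)
    # outside points penalised, lobes must be covered: score of lobe points in r>.135
    def cost(x):
        return np.mean(np.clip(shape(x),-.002,.02)**2*0+np.clip(shape(x),0,.02))
    best=None
    for q in np.radians(np.arange(0,45,5)):
        for cc in ([c0] if c0 is not None else [[.583,-.027]]):
            r=minimize(lambda x:cost(x)*1e3,[*cc,q],method='Nelder-Mead',options=dict(initial_simplex=[[*cc,q],[cc[0]+.006,cc[1],q],[cc[0],cc[1]+.006,q],[*cc,q+.1]]))
            if best is None or r.fun<best.fun: best=r
    return p,m,z,best
E
python3 - <<'E'
from h import *
p,m,z,b=disc(); print(m.sum(),z,b.x[:2],np.degrees(b.x[2]),b.fun)
q=p.copy(); q[m]=(255,0,255)
a=np.hstack([p[150:300,250:440],q[150:300,250:440]])
cv2.imwrite("pics/d1.png",cv2.resize(a,None,fx=2.1,fy=2.1)[:,:,::-1])
B=np.array(spot_in("top","sugar_bowl")[0]['position']); r=B[:2]-b.x[:2]; print(B,np.hypot(*r),np.degrees(np.arctan2(r[1],r[0])))
E
```

```text
6184 0.03592950424807606 [ 0.58332627 -0.02646852] -8.185774278796101 8.719625634136436e-05
[0.4328 0.2673 0.0552] 0.33008801910290797 117.13049128094642
```

View pics/d1.png

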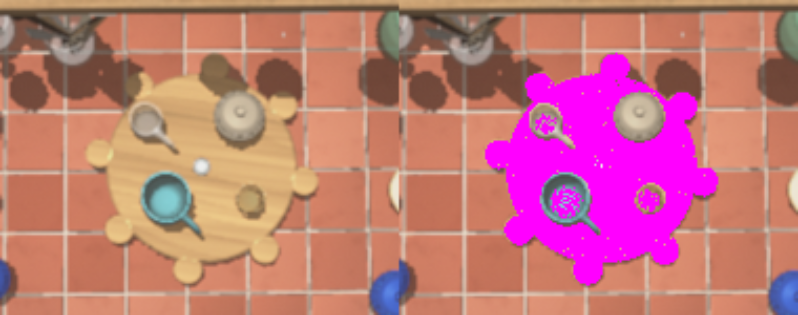

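```bash
cat >> h.py <<'E'
def rot(tilt,yaw=-90): return R.from_euler('xyz',[180,0,yaw],degrees=True)*R.from_euler('x',tilt,degrees=True)
def row(tip,tilt=25,yaw=-90,s=None):
    s=s or get_state(); R0=R.from_euler('xyz',s['tool_rot'],degrees=True); Rt=rot(tilt,yaw)
    tcp=np.array(tip)-Rt.apply([0,0,.173])
    rv=(R0.inv()*Rt).as_rotvec(degrees=True); sh=R0.inv().apply(tcp-s['tcp_pos'])*100
    print(np.round(rv,1),np.round(sh,2),'tcp',tcp.round(3)); return rv,sh
def tip():
    s=get_state(); return s['tcp_pos']+R.from_euler('xyz',s['tool_rot'],degrees=True).apply([0,0,.173])
E
python3 - <<'E'
from h import *
row([.30,.15,.2],10,-60); row([.40,-.16,.12]);print(tip())
E
```

```text
[ 9.5  3.8 43.7] [22.57 34.41  3.43] tcp [0.274 0.135 0.37 ]
[21.4 16.1 72.6] [35.85 61.28 12.79] tcp [ 0.327 -0.16   0.277]
[0.15292367 0.52830987 0.23172138]
```

```bash
python3 -m creep '[[[1,0,5,2.5,4,0.4,255],[2.5,1,11,5.5,8.5,0.8,255],[4,1.5,17,8.5,13,1.3,255],[5,2,23,11.5,17.5,1.8,255],[6,2.5,29,14.5,22,2.2,255],[7.5,3,34,17.5,26.5,2.6,255],[8.5,3.5,39,20,30.5,3,255],[9.5,4,43.5,22.5,34.5,3.5,255]]]' 20
python3 -c "
from h import *
print(tip()); row([.40,-.16,.12])"
```

```text
time_s: 1.75
tcp_pos: [0.273, 0.1327, 0.3699]
tool_rot: [-169.8, -0.1, -59.9]
ft_force: [0.9, -0.1, 0.7]
opening: -0.0
[0.29968611 0.1477031  0.19961737]
[14.4  9.  28.8] [28.   11.53  7.46] tcp [ 0.327 -0.16   0.277]
```

```bash
python3 -m creep '[[[2,1,4,4,1.6,1,255],[4,2.5,8,8,3.3,2,255],[6,4,12,12,5,3,255],[8,5,16,16,6.6,4,255],[10,6.5,20,20,8.2,5.2,255],[12,7.5,24,24,10,6.4,255],[14.4,9,28.8,28,11.5,7.5,255],[14.4,9,28.8,28,11.5,7.5,255]]]'
python3 -c "
from h import *
print(tip()); row([.40,-.16,.022]);row([.505,-.158,.022])"
```

```text
time_s: 2.75
tcp_pos: [0.3271, -0.1606, 0.2757]
tool_rot: [-155.2, -0.1, -90.3]
ft_force: [-0.2, 0.9, 0.4]
opening: 0.0003
[ 0.39957944 -0.16122671  0.11858833]
[ 0.2 -0.2 -0.2] [-0.08  4.08  8.79] tcp [ 0.327 -0.16   0.179]
[ 0.2 -0.2 -0.2] [-0.33 -5.45 13.18] tcp [ 0.432 -0.158  0.179]
```

```bash
python3 -m creep '[[[0,0,0,0,2,4.4,255],[0,0,0,0,4.1,8.8,255],[0,0,0,0,4.1,8.8,255],[0,0,0,-0.1,1.7,9.9,255],[0,0,0,-0.2,-0.7,11,255],[0,0,0,-0.3,-3.1,12.1,255],[0,0,0,-0.3,-5.4,13.2,255],[0,0,0,-0.3,-5.4,13.2,255]]]'
python3 - <<'E'
from h import *
print(tip(), get_state()['ft_force'])
for n in ("top","side"):
    p,d=camera(n); cv2.imwrite(f"pics/{n}2.png",cv2.resize(p[130:330,220:480],None,fx=3,fy=3)[:,:,::-1])
c=np.array([.5833,-.0265])
s=get_state()
for a in (239,228,217,206,195,184,173,162,151,140):
    x=c+.153*np.array([np.cos(np.radians(a)),np.sin(np.radians(a))]); print(a,x.round(3),end=' '); row([*x,.022],s=s)
E
```

```text
time_s: 3.75
tcp_pos: [0.435, -0.1545, 0.1826]
tool_rot: [-154.8, -0.2, -89.7]
ft_force: [-0.4, -0.7, 0.9]
opening: -0.0001
[ 0.50851765 -0.15460415  0.02603885] [-0.39473939 -0.66995681  0.91404348]
239 [ 0.504 -0.158] [-0.  -0.   0.2] [0.29 0.22 0.18] tcp [ 0.431 -0.158  0.179]
228 [ 0.481 -0.14 ] [-0.  -0.   0.2] [-1.46  2.35 -0.81] tcp [ 0.408 -0.14   0.179]
217 [ 0.461 -0.119] [-0.  -0.   0.2] [-3.63  4.13 -1.65] tcp [ 0.388 -0.119  0.179]
206 [ 0.446 -0.094] [-0.  -0.   0.2] [-6.14  5.51 -2.3 ] tcp [ 0.373 -0.094  0.179]
195 [ 0.436 -0.066] [-0.  -0.   0.2] [-8.89  6.43 -2.74] tcp [ 0.362 -0.066  0.179]
184 [ 0.431 -0.037] [-0.  -0.   0.2] [-11.78   6.86  -2.94] tcp [ 0.358 -0.037  0.179]
173 [ 0.431 -0.008] [-0.  -0.   0.2] [-14.71   6.78  -2.91] tcp [ 0.358 -0.008  0.179]
162 [0.438 0.021] [-0.  -0.   0.2] [-17.57   6.19  -2.65] tcp [0.365 0.021 0.179]
151 [0.449 0.048] [-0.  -0.   0.2] [-20.26   5.12  -2.15] tcp [0.376 0.048 0.179]
140 [0.466 0.072] [-0.  -0.   0.2] [-22.67   3.61  -1.45] tcp [0.393 0.072 0.179]
```

View pics/top2.png

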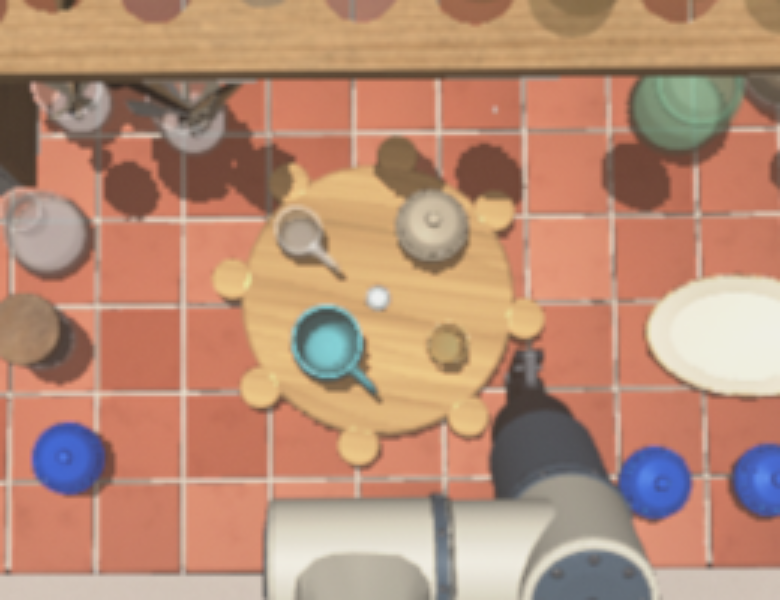

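View pics/side2.png

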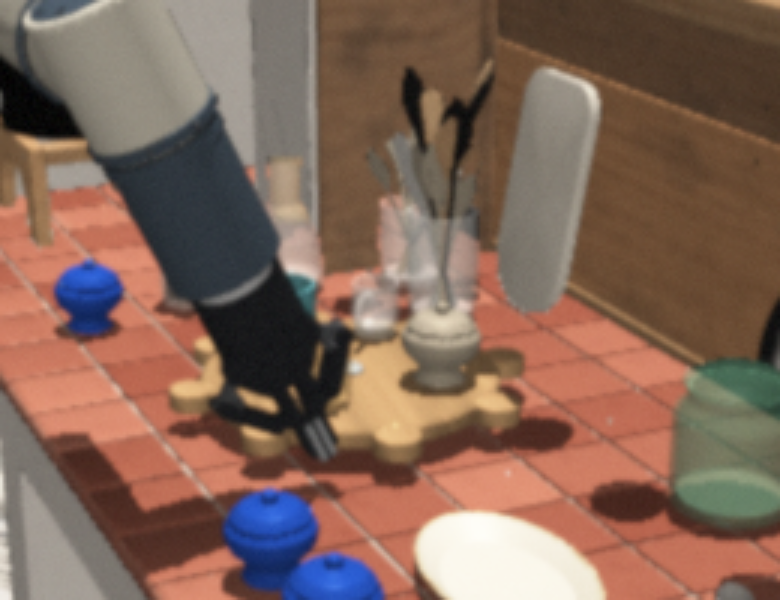

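```bash
python3 -m creep '[[[0,0,0,-0.5,1.0,-0.2,255],[0,0,0,-1.0,1.7,-0.5,255],[0,0,0,-1.5,2.3,-0.8,255],[0,0,0,-2.2,2.9,-1.1,255],[0,0,0,-2.9,3.5,-1.4,255],[0,0,0,-3.6,4.1,-1.65,255],[0,0,0,-4.4,4.6,-1.9,255],[0,0,0,-5.2,5.1,-2.1,255]]]'
cat > k.py <<'E'
from h import *
print(tip(), get_state()['ft_force'])
p,m,z,b=disc([.5833,-.0265]); cv2.imwrite("pics/top%d.png"%(get_state()['time_s']*100),cv2.resize(p[130:330,220:480],None,fx=3,fy=3)[:,:,::-1])
print(b.x,np.degrees(b.x[2])%45, 'time',get_state()['time_s'])
for o in ("sugar_bowl","mug_teal","glass_cup_1","shot_amber_1"):
  for B in spot_in("top",o):
    B=np.array(B['position']); r=B[:2]-[.5833,-.0265]
    if np.hypot(*r)<.1: print(o,B,np.hypot(*r),np.degrees(np.arctan2(r[1],r[0]))%360)
c=np.array([.5833,-.0265])
s=get_state()
t=s['tcp_pos']+R.from_euler('xyz',s['tool_rot'],degrees=True).apply([0,0,.173])
print('finger angle',np.degrees(np.arctan2(*(t[:2]-c)[::-1]))%360,np.hypot(*(t[:2]-c)))
for a in (239,228,217,206,195,184,173,162,151,140):
    x=c+.153*np.array([np.cos(np.radians(a)),np.sin(np.radians(a))]); print(a,end=' '); row([*x,.022],s=s)
E
python3 k.py; ls -t pics|head -1
```

```text
time_s: 4.85
tcp_pos: [0.3763, -0.1051, 0.1804]
tool_rot: [-155.3, -0.0, -89.8]
ft_force: [0.4, -0.2, -0.4]
opening: 0.0
[ 0.44844697 -0.10490045  0.02317723] [ 0.4220668  -0.22441698 -0.40976444]
[ 0.58333898 -0.02640418  0.36220164] 20.752625152531635 time 4.9
sugar_bowl [ 0.6259 -0.0929  0.0921] 0.07889055710286243 302.6828615224713
sugar_bowl [ 0.5772 -0.0278  0.0363] 0.006236986451805065 192.03059609653786
mug_teal [0.5564 0.0336 0.0523] 0.06584542504988485 114.11268573951031
glass_cup_1 [0.6601 0.0282 0.0656] 0.09428854649425876 35.45997427967626
shot_amber_1 [ 0.527  -0.076   0.0377] 0.07496625907700079 221.32253173466032
finger angle 210.47339292818577 0.15426729315866536
239 [0.2 0.1 0.2] [ 5.27 -4.77  2.39] tcp [ 0.431 -0.158  0.179]
228 [0.2 0.1 0.2] [ 3.52 -2.64  1.4 ] tcp [ 0.408 -0.14   0.179]
217 [0.2 0.1 0.2] [ 1.35 -0.84  0.58] tcp [ 0.388 -0.119  0.179]
206 [0.2 0.1 0.2] [-1.16  0.54 -0.06] tcp [ 0.373 -0.094  0.179]
195 [0.2 0.1 0.2] [-3.91  1.46 -0.48] tcp [ 0.362 -0.066  0.179]
184 [0.2 0.1 0.2] [-6.81  1.89 -0.68] tcp [ 0.358 -0.037  0.179]
173 [0.2 0.1 0.2] [-9.74  1.81 -0.64] tcp [ 0.358 -0.008  0.179]
162 [0.2 0.1 0.2] [-12.6    1.23  -0.36] tcp [0.365 0.021 0.179]
151 [0.2 0.1 0.2] [-15.28   0.16   0.13] tcp [0.376 0.048 0.179]
140 [0.2 0.1 0.2] [-17.69  -1.36   0.83] tcp [0.393 0.072 0.179]
top490.png
```

```bash
python3 -m creep '[[[0,0,0,-1,0.5,-0.05,255],[0,0,0,-2,0.9,-0.2,255],[0,0,0,-3,1.2,-0.35,255],[0,0,0,-4,1.5,-0.5,255],[0,0,0,-5.1,1.7,-0.6,255],[0,0,0,-6.2,1.85,-0.65,255],[0,0,0,-7.3,1.9,-0.68,255],[0,0,0,-8.4,1.9,-0.68,255]]]'
python3 k.py; ls -t pics|head -1
```

```text
time_s: 6.1
tcp_pos: [0.382, -0.0379, 0.1853]
tool_rot: [-156.4, 1.7, -89.0]
ft_force: [-0.8, -0.8, -0.3]
opening: -0.0003
[ 0.45111278 -0.03192082  0.02682224] [-0.79436958 -0.75541507 -0.26212819]
[ 0.5835262  -0.02640203 -0.16848064] 35.34677021273431 time 6.15
sugar_bowl [ 0.5895 -0.1083  0.0907] 0.0820346268352578 274.33442440270625
mug_teal [0.5909 0.0397 0.0532] 0.06663482572949372 83.45090842580474
shot_amber_1 [ 0.5086 -0.0411  0.04  ] 0.07611340223639985 191.0589605538491
finger angle 182.58761288632175 0.13238984329861328
239 [1.4 2.  0.2] [12.01 -4.24  2.18] tcp [ 0.431 -0.158  0.179]
228 [1.4 2.  0.2] [10.23 -2.08  1.29] tcp [ 0.408 -0.14   0.179]
217 [1.4 2.  0.2] [ 8.03 -0.28  0.58] tcp [ 0.388 -0.119  0.179]
206 [1.4 2.  0.2] [5.51 1.12 0.05] tcp [ 0.373 -0.094  0.179]
195 [1.4 2.  0.2] [ 2.75  2.05 -0.27] tcp [ 0.362 -0.066  0.179]
184 [1.4 2.  0.2] [-0.15  2.48 -0.36] tcp [ 0.358 -0.037  0.179]
173 [1.4 2.  0.2] [-3.08  2.4  -0.23] tcp [ 0.358 -0.008  0.179]
162 [1.4 2.  0.2] [-5.93  1.81  0.13] tcp [0.365 0.021 0.179]
151 [1.4 2.  0.2] [-8.6   0.73  0.69] tcp [0.376 0.048 0.179]
140 [1.4 2.  0.2] [-10.99  -0.8    1.44] tcp [0.393 0.072 0.179]
top615.png
```

```bash
python3 -c "
from h import *
print(get_state()['joints'].round(1),get_state()['ft_force'])"
```

```text
[ 11.8   1.5 -62.3  46.3  -3.8 -56.8] [ 0.4613845  -0.14678568 -0.44745727]
```

View pics/top615.png

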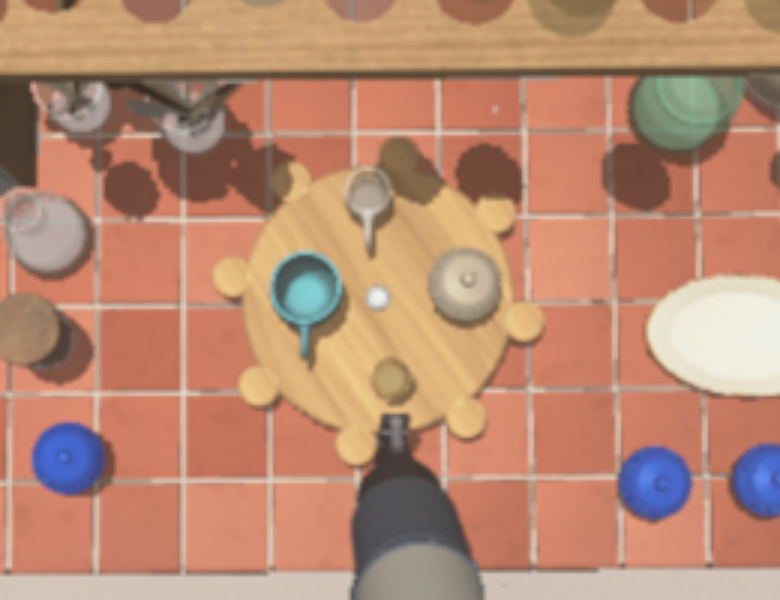

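```bash
python3 -c "
from h import *
s=get_state()
row([.45,-.035,.06],22,s=s);row([.44,-.05,.12],16,s=s);row([.44,-.17,.12],12,s=s);row([.495,-.16,.12],12,s=s);row([.495,-.16,.022],12,s=s)"
```

```text
[-1.6  2.   0.2] [-0.45 -1.72 -3.06] tcp [ 0.385 -0.035  0.22 ]
[-7.6  2.   0.3] [ 0.86 -5.   -8.86] tcp [ 0.392 -0.05   0.286]
[-11.6   2.    0.4] [12.86 -6.15 -9.07] tcp [ 0.404 -0.17   0.289]
[-11.6   2.    0.4] [ 11.96 -11.19  -6.84] tcp [ 0.459 -0.16   0.289]
[-11.6   2.    0.4] [12.26 -7.27  2.14] tcp [ 0.459 -0.16   0.191]
```

```bash
python3 -m creep '[[[-1,1,0.2,0,-0.9,-1.5,255],[-2,2,0.2,0,-1.8,-3.2,255],[-4,2,0.2,0.4,-3.4,-6,255],[-7.6,2,0.3,0.9,-5,-8.9,255],[-7.6,2,0.3,0.9,-5,-8.9,255]]]'
python3 -c "
from h import *
s=get_state();print(tip(),s['ft_force'],s['joints'].round(1))
row([.44,-.17,.12],12,s=s);row([.495,-.16,.12],12,s=s);row([.495,-.16,.022],12,s=s)"
```

```text
time_s: 6.98
tcp_pos: [0.3938, -0.0501, 0.2896]
tool_rot: [-163.6, 0.1, -90.0]
ft_force: [1.1, 0.0, -1.3]
opening: 0.0002
[ 0.44248285 -0.04989693  0.12357303] [ 1.11800042  0.03346536 -1.34368055] [ 18.   -4.6 -36.7   7.3 -42.5 -22.7]
[-4.4  0.1 -0. ] [11.99 -0.98  0.31] tcp [ 0.404 -0.17   0.289]
[-4.4  0.1 -0. ] [10.99 -6.26  1.86] tcp [ 0.459 -0.16   0.289]
[-4.4  0.1 -0. ] [11.   -3.5  11.26] tcp [ 0.459 -0.16   0.191]
```

```bash
python3 -m creep '[[[-2,0,0,4,-0.3,0.1,255],[-4.4,0,0,8,-0.6,0.2,255],[-4.4,0,0,12,-1,0.3,255],[-4.4,0,0,11.5,-3.6,1.1,255],[-4.4,0,0,11,-6.2,1.9,255],[-4.4,0,0,11,-6.2,1.9,255],[-4.4,0,0,11,-6.2,1.9,255]]]'
cat > k.py <<'E'
from h import *
import sys
T=float(sys.argv[1]); A=[float(x) for x in sys.argv[2].split(',')]; rr=float(sys.argv[3])
s=get_state(); c=np.array([.5833,-.0265])
t=tip(); print(t, s['ft_force'].round(1),s['joints'].round(0))
p,m,z,b=disc([.5833,-.0265]); f="pics/top%d.png"%(get_state()['time_s']*100); print(f); cv2.imwrite(f,cv2.resize(p[130:330,220:480],None,fx=3,fy=3)[:,:,::-1])
print(b.x[:2],'lobe',np.degrees(b.x[2])%45, 'time',get_state()['time_s'])
for o in ("sugar_bowl",):
  for B in spot_in("top",o):
    B=np.array(B['position']); r=B[:2]-c
    if np.hypot(*r)<.1: print(o,B,np.hypot(*r),np.degrees(np.arctan2(r[1],r[0]))%360)
print('finger angle',np.degrees(np.arctan2(*(t[:2]-c)[::-1]))%360,np.hypot(*(t[:2]-c)))
for a in A:
    x=c+rr*np.array([np.cos(np.radians(a)),np.sin(np.radians(a))]); print(a,end=' '); row([*x,.022],T,s=s)
E
python3 k.py 12 237,230,220,210,200,195 .155
```

```text
time_s: 7.85
tcp_pos: [0.4561, -0.1604, 0.2846]
tool_rot: [-168.5, -0.0, -90.0]
ft_force: [0.1, 0.0, -0.6]
opening: 0.0003
[ 0.49061468 -0.16050484  0.11502946] [ 0.1  0.  -0.6] [ -1.   8. -21.  -0. -50.   1.]
pics/top790.png
[ 0.58372196 -0.02616549] lobe 34.915470106556604 time 7.9
sugar_bowl [ 0.5865 -0.1059  0.0926] 0.07946445746369882 272.30790079138825
finger angle 235.33007477383012 0.1629351538556924
237.0 [ 0.5 -0.  -0. ] [-0.4   1.2   9.28] tcp [ 0.463 -0.156  0.191]
230.0 [ 0.5 -0.  -0. ] [-1.52  2.69  8.98] tcp [ 0.448 -0.145  0.191]
220.0 [ 0.5 -0.  -0. ] [-3.43  4.56  8.6 ] tcp [ 0.429 -0.126  0.191]
210.0 [ 0.5 -0.  -0. ] [-5.65  6.08  8.29] tcp [ 0.413 -0.104  0.191]
200.0 [ 0.5 -0.  -0. ] [-8.09  7.2   8.06] tcp [ 0.402 -0.08   0.191]
195.0 [ 0.5 -0.  -0. ] [-9.38  7.6   7.97] tcp [ 0.398 -0.067  0.191]
```

```bash
python3 -m creep '[[[0,0,0,-0.1,0.7,4.5,255],[0,0,0,-0.3,1.3,9.2,255],[0,0,0,-0.4,1.3,9.2,255],[0,0,0,-0.9,2,9.1,255],[0,0,0,-1.5,2.7,9,255],[0,0,0,-2.1,3.3,8.85,255],[0,0,0,-2.7,3.9,8.75,255],[0,0,0,-3.4,4.6,8.6,255]]]'
python3 k.py 12 220,215,210,205,200,195,190 .155
```

```text
time_s: 8.95
tcp_pos: [0.4288, -0.1261, 0.1925]
tool_rot: [-168.3, -0.1, -90.0]
ft_force: [-0.1, -1.2, 0.6]
opening: 0.0
[ 0.46383562 -0.12626576  0.02302908] [-0.1 -1.2  0.6] [  4.  11. -35.   2. -33.  -5.]
pics/top900.png
[ 0.58362171 -0.02631722] lobe 30.34524201269443 time 9.0
sugar_bowl [ 0.5802 -0.1053  0.0924] 0.07886095358287269 267.74713994600324
finger angle 219.86555545650813 0.15564365030649083
220.0 [ 0.3 -0.   0. ] [0.   0.05 0.12] tcp [ 0.429 -0.126  0.191]
215.0 [ 0.3 -0.   0. ] [-1.07  0.86 -0.05] tcp [ 0.42  -0.115  0.191]
210.0 [ 0.3 -0.   0. ] [-2.21  1.57 -0.2 ] tcp [ 0.413 -0.104  0.191]
205.0 [ 0.3 -0.   0. ] [-3.41  2.18 -0.33] tcp [ 0.407 -0.092  0.191]
200.0 [ 0.3 -0.   0. ] [-4.66  2.68 -0.43] tcp [ 0.402 -0.08   0.191]
195.0 [ 0.3 -0.   0. ] [-5.95  3.08 -0.52] tcp [ 0.398 -0.067  0.191]
190.0 [ 0.3 -0.   0. ] [-7.27  3.37 -0.58] tcp [ 0.395 -0.053  0.191]
```

```bash
python3 -m creep '[[[0,0,0,-0.8,0.6,0,255],[0,0,0,-1.65,1.2,-0.1,255],[0,0,0,-2.5,1.75,-0.2,255],[0,0,0,-3.4,2.2,-0.3,255],[0,0,0,-4.3,2.55,-0.4,255],[0,0,0,-5.3,2.9,-0.5,255],[0,0,0,-6.3,3.15,-0.55,255],[0,0,0,-7.2,3.4,-0.6,255]]]'
python3 k.py 12 190,185,180,175,170,165,160,155,150 .155
```

```text
time_s: 10.05
tcp_pos: [0.3942, -0.0539, 0.191]
tool_rot: [-168.4, -0.1, -90.0]
ft_force: [0.1, -0.4, -0.1]
opening: 0.0002
[ 0.42900932 -0.05403461  0.02153167] [ 0.1 -0.4 -0.1] [ 17.   5. -44.   7. -30. -22.]
pics/top1010.png
[ 0.58357304 -0.02635017] lobe 1.05304664233946 time 10.1
sugar_bowl [ 0.5411 -0.0969  0.0919] 0.08207923001588162 239.06018654196657
finger angle 190.11844515029185 0.15672833051788454
190.0 [ 0.4 -0.   0. ] [-0.05 -0.05 -0.01] tcp [ 0.395 -0.053  0.191]
185.0 [ 0.4 -0.   0. ] [-1.39  0.12 -0.05] tcp [ 0.393 -0.04   0.191]
180.0 [ 0.4 -0.   0. ] [-2.74  0.18 -0.06] tcp [ 0.392 -0.026  0.191]
175.0 [ 0.4 -0.   0. ] [-4.09  0.12 -0.05] tcp [ 0.393 -0.013  0.191]
170.0 [ 0.4 -0.   0. ] [-5.43 -0.05 -0.02] tcp [0.395 0.    0.191]
165.0 [ 0.4 -0.   0. ] [-6.75 -0.34  0.04] tcp [0.398 0.014 0.191]
160.0 [ 0.4 -0.   0. ] [-8.04 -0.74  0.12] tcp [0.402 0.027 0.191]
155.0 [ 0.4 -0.   0. ] [-9.29 -1.24  0.22] tcp [0.407 0.039 0.191]
150.0 [ 0.4 -0.   0. ] [-10.49  -1.86   0.35] tcp [0.413 0.051 0.191]
```

```bash
python3 -m creep '[[[0,0,0,-1.1,0.1,-0.05,255],[0,0,0,-2.2,0.15,-0.05,255],[0,0,0,-3.3,0.15,-0.05,255],[0,0,0,-4.4,0.1,-0.05,255],[0,0,0,-5.4,-0.05,0,255],[0,0,0,-6.4,-0.25,0,255],[0,0,0,-7.3,-0.5,0.05,255],[0,0,0,-8.1,-0.75,0.1,255]]]'
python3 k.py 12 160,155,150,145,140,135,130,125 .155
```

```text
time_s: 11.15
tcp_pos: [0.4023, 0.027, 0.1914]
tool_rot: [-168.4, -0.1, -90.0]
ft_force: [-0.3, -1.0, 0.7]
opening: -0.0001
[0.43702173 0.02685382 0.02194675] [-0.3 -1.   0.7] [ 29.   6. -44.  11. -30. -38.]
pics/top1120.png
[ 0.58347922 -0.02625718] lobe 15.440062524647796 time 11.2
sugar_bowl [ 0.5114 -0.0673  0.0915] 0.08266952280012273 209.57295149186885
sugar_bowl [0.5456 0.0379 0.0404] 0.07462338775477836 120.34486503507732
finger angle 159.9609672308893 0.1557047228191901
160.0 [ 0.4 -0.   0. ] [0.05 0.06 0.01] tcp [0.402 0.027 0.191]
155.0 [ 0.4 -0.   0. ] [-1.2  -0.45  0.11] tcp [0.407 0.039 0.191]
150.0 [ 0.4 -0.   0. ] [-2.4  -1.06  0.24] tcp [0.413 0.051 0.191]
145.0 [ 0.4 -0.   0. ] [-3.54 -1.77  0.38] tcp [0.42  0.062 0.191]
140.0 [ 0.4 -0.   0. ] [-4.61 -2.58  0.54] tcp [0.429 0.073 0.191]
135.0 [ 0.4 -0.   0. ] [-5.61 -3.47  0.73] tcp [0.438 0.083 0.191]
130.0 [ 0.4 -0.   0. ] [-6.52 -4.45  0.93] tcp [0.448 0.092 0.191]
125.0 [ 0.4 -0.   0. ] [-7.35 -5.5   1.14] tcp [0.458 0.1   0.191]
```

```bash
python3 -m creep '[[[0,0,0,-1,-0.35,0.1,255],[0,0,0,-1.95,-0.8,0.2,255],[0,0,0,-2.9,-1.35,0.3,255],[0,0,0,-3.8,-1.95,0.4,255],[0,0,0,-4.7,-2.65,0.55,255],[0,0,0,-5.4,-3.3,0.7,255],[0,0,0,-6,-3.85,0.8,255],[0,0,0,-6.3,-4.2,0.9,255]]]'
python3 k.py 12 140,135,130,125 .155
```

```text
time_s: 12.25
tcp_pos: [0.4455, 0.0898, 0.1911]
tool_rot: [-168.4, -0.0, -90.0]
ft_force: [-2.0, -0.2, 2.0]
opening: -0.0
[0.48027956 0.08973315 0.02161776] [-2.  -0.2  2. ] [ 34.  11. -38.  12. -32. -44.]
pics/top1230.png
[ 0.58356123 -0.02628262] lobe 32.488135709161284 time 12.3
sugar_bowl [ 0.5014 -0.0315  0.0908] 0.08205248320434924 183.4935748300938
sugar_bowl [ 0.5811 -0.018   0.0378] 0.008780091115700361 104.51105950016964
finger angle 131.55139732019822 0.1553169553764736
140.0 [ 0.4 -0.   0. ] [ 1.67  1.65 -0.35] tcp [0.429 0.073 0.191]
135.0 [ 0.4 -0.   0. ] [ 0.67  0.75 -0.17] tcp [0.438 0.083 0.191]
130.0 [ 0.4 -0.   0. ] [-0.24 -0.22  0.03] tcp [0.448 0.092 0.191]
125.0 [ 0.4 -0.   0. ] [-1.06 -1.27  0.25] tcp [0.458 0.1   0.191]
```

```bash
python3 -m creep '[[[0,0,0,0,2,-0.4,255],[0,0,0,0,4,-0.85,255],[0,0,0,0,5.9,-1.25,255],[0,0,0,0,5.9,-1.25,255],[0,0,0,0,4.8,-6.2,255],[0,0,0,0,3.8,-11,255],[0,0,0,0,2.8,-16,255],[0,0,0,0,2.8,-16,255]]]'
python3 k.py 12 130 .155; python3 - <<'E'
from h import *
for n in ["mug_teal","glass_cup_1","shot_amber_1","carafe","coffee_jar","oval_dish"]:
    print(n,[(x['conf'],[round(float(v),3) for v in x['position']]) for x in spot_in("top",n)][:2])
p,d=camera("side"); cv2.imwrite("pics/side_end.png",cv2.resize(p[130:380,180:480],None,fx=2.4,fy=2.4)[:,:,::-1])
E
cp $(ls -t pics/top*.png|head -1) pics/top_end.png
```

```text
time_s: 13.35
tcp_pos: [0.3871, 0.0903, 0.3466]
tool_rot: [-167.9, 0.3, -90.0]
ft_force: [-0.5, -0.6, -1.5]
opening: -0.0002
[0.42333953 0.09113286 0.17746825] [-0.5 -0.6 -1.5] [ 40.  -6. -29.   9. -58. -44.]
pics/top1340.png
[ 0.58348853 -0.02627296] lobe 32.2226413546108 time 13.4
sugar_bowl [ 0.5005 -0.0262  0.09  ] 0.08280054347647735 179.79240750435366
finger angle 143.66971639405386 0.19855689664911128
130.0 [-0.1  0.3 -0. ] [-0.12 -2.67 16.47] tcp [0.448 0.092 0.191]
mug_teal [(0.76, [0.66, -0.03, 0.059])]
glass_cup_1 [(0.72, [0.584, -0.12, 0.063])]
shot_amber_1 [(0.62, [0.581, 0.052, 0.045]), (0.2, [0.646, 0.282, 0.065])]
carafe [(0.96, [0.646, 0.283, 0.066]), (0.71, [0.583, 0.052, 0.046])]
coffee_jar [(0.98, [0.549, 0.29, 0.105])]
oval_dish [(0.83, [0.551, -0.378, 0.005])]
```

View pics/top_end.png

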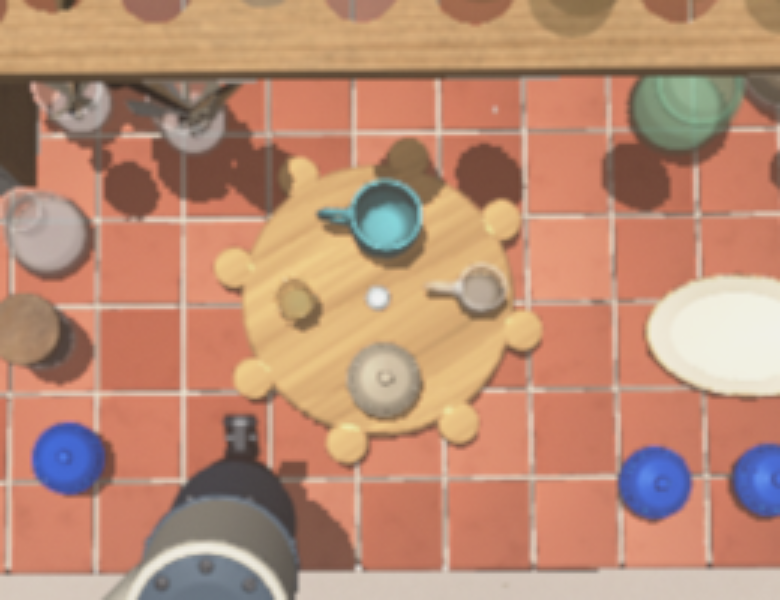

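View pics/side_end.png

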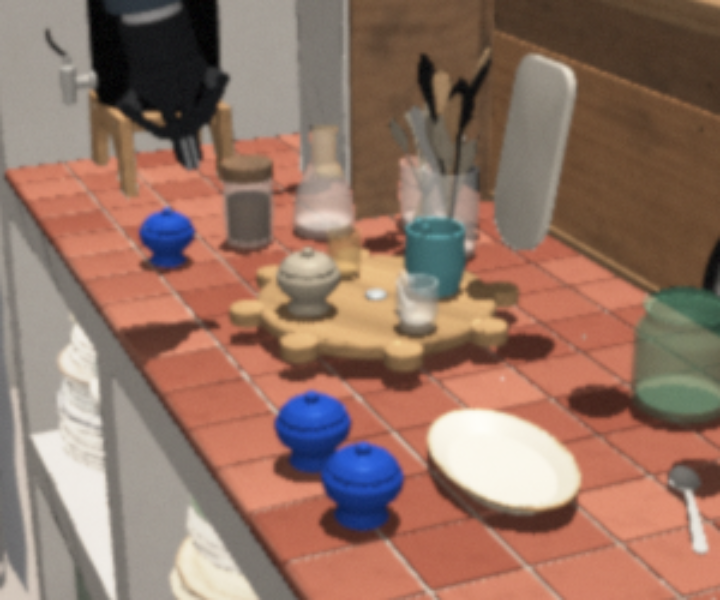

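```bash
python3 - <<'E'
from h import *
def hit(n,u,v,z):
    c=get_calibration(n); f=240/np.tan(np.radians(c['fov_y']/2))
    d=R.from_euler('xyz',c['attitude'],degrees=True).apply([(u-c['cx'])/f,(v-c['cy'])/f,1]); P=c['xyz']+d*(z-c['xyz'][2])/d[2]
    r=P[:2]-[.5834,-.0264]; print(n,P.round(3),np.hypot(*r).round(4),np.degrees(np.arctan2(r[1],r[0]))%360)
hit("top",381.3,226.7,.087); hit("top",320,208,.087); hit("side",353.75,264.5,.038)
hit("top",220+385/3,130+379/3,.106); hit("top",220+386/3,130+216/3,.109)
p,d=camera("top"); cv2.imwrite("pics/cup.png",cv2.resize(p[200:260,350:410],None,fx=9,fy=9,interpolation=cv2.INTER_CUBIC)[:,:,::-1])
p,d=camera("side"); cv2.imwrite("pics/cups.png",cv2.resize(p[220:290,300:400],None,fx=8,fy=8,interpolation=cv2.INTER_CUBIC)[:,:,::-1])
E
```

```text
top [ 0.583 -0.122  0.087] 0.0952 269.95333942801096
top [0.637 0.046 0.087] 0.0902 53.66582815126717
side [ 0.591 -0.117  0.038] 0.0912 274.49945594122454
top [ 0.501 -0.029  0.106] 0.0821 182.13332086524622
top [ 0.649 -0.032  0.109] 0.0656 355.00537300778024
```

View pics/cup.png

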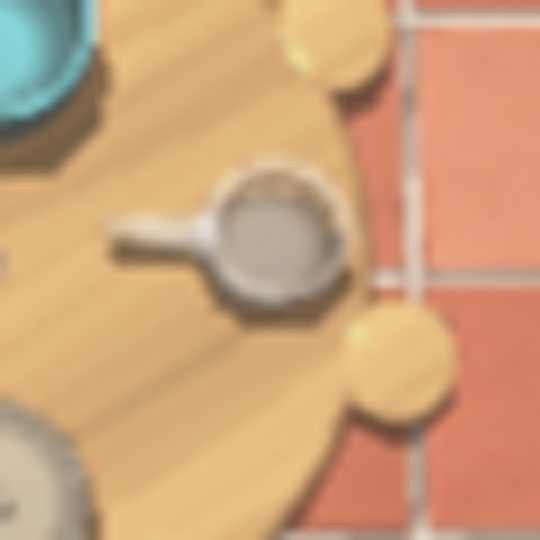

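View pics/cups.png

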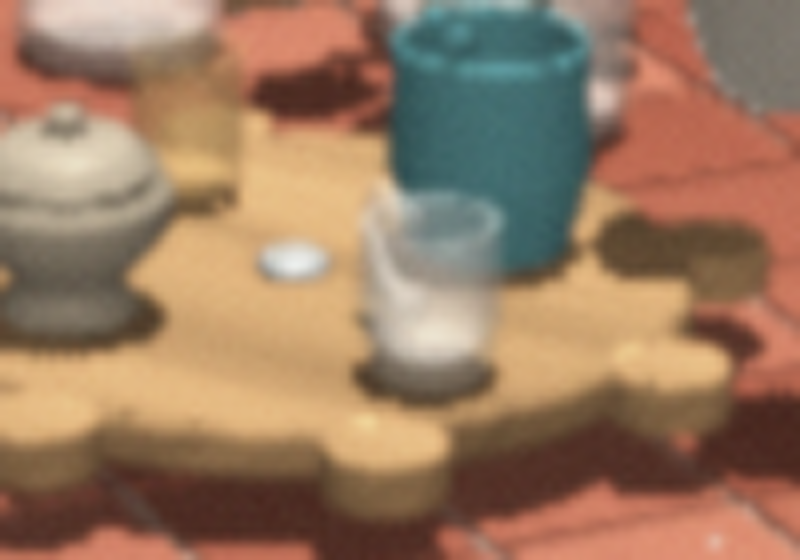

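```bash
python3 -c "
from rig import *
print(get_state()['joint_velocities'].round(2)); print(job_done())"
```

```text
[ 0.07 -0.17  0.19  0.06 -0.02  0.08]
the job is handed in; nothing more can be done
None
```

I turned the disc about 139° clockwise by pushing its rim lobes with the closed fingertips, backed the fingers out and lifted them clear, then handed the job in at about 14 s of the 58 s allowed. No verdict was reported.

**Sugar bowl:** my last checks put it about 82 mm in front of the axis and 0–3 mm to the side. The limits are at least 50 mm in front and at most 22 mm to the side. The disc stayed put after the fingers left (lobe angle 32.5° before, 32.2° after).

**Other things:** in the pictures all four things on the disc stand upright. The carafe, coffee jar and dish read within about 4 mm of their first positions. Wrist forces stayed at about 3 N or less in every reading.

Two checks were less clean:
- **First stroke:** partway through, the arm hit joint limits because I had tilted the tool too steeply (25°). The fingertips ended up about 20 mm too far in, at the disc's rim near the amber glass. I saw no contact, lifted out, and finished at a 12° tilt with no further trouble.
- **Glass cup:** its body axis measured 91–95 mm from the turning axis, against about 90 mm at the start and a limit of 100 mm. That leaves the smallest margin, and I could not improve it without touching the cup.

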